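# Tip the standing screw box into its taped bay

## Task

The small brown cardboard box of screws was left standing on its end in front of its bay, the yellow tape rectangle on the desk; lay it down there, right way up, without gripping or lifting it. With the fingertips low on the box, slide it forward, still standing, until its leading bottom edge is just past the strip of tape nearest to it; then push it gently near its top so that it tips over and lies lid up and square inside the tape outline. Leave everything else where it is.

Things in the scene. Friction and masses are not known exactly. Their poses are not given: they have to be found in the camera images.
- screw_box: Brown cardboard box of screws, a solid block 55 x 84 x 42 mm (its x, y, z), about 0.28 kg. Origin: centre of its 55 x 84 mm underside; z points out of the lid, y along the length. At the start it stands 84 mm tall on end, y up, lid to the robot, underside to the bay: the origin is then on the face turned to the bay, 42 mm up. Pushed low it slides; pushed near the top it tips.
- lid (a point): Middle of the box's lid, the 55 x 84 mm face with the broad strip of parcel tape, 42 mm along the box's z axis from its origin: at the start the upright face to push, turned to the robot. Tipped away from the robot, the box turns about its leading bottom edge (below its origin) and lands on its underside, its middle about 42 mm beyond where that edge stood.
- bay: The bay: a rectangle of yellow tape flat on the desk, 135 x 90 mm inside the tape, strips 18 mm wide. Origin at its centre; x runs along the 135 mm, away from robot and box (yaw within 0.35 rad). The near strip spans x = -0.0855 to -0.0675. The box starts with its underside 30 to 70 mm short of that strip, at most 12 mm off the bay's middle line, turned at most 0.12 rad from it.
- coupling: White plastic conduit coupling, a tube 24 mm across and 50 mm long lying on its side about 0.12 m to the left of the bay's centre; leave alone. Origin in the middle of its underside, y along it.
- pliers: Worn pliers with dark red handles, 56 x 167 x 14 mm, lying flat about 0.13 m to the right of the bay's centre; leave alone. Origin in the middle of the underside, y along them.
- tape_measure: Black and orange tape measure, 62 x 83 x 38 mm, lying on its side at the right; leave alone. Origin in the middle of the underside.
Mind the look-alikes: they are no part of the job. What is shaped like the screw_box but green or red is not meant.

How it is judged:
On the way, in this order (a step that is already met when the one before it is completed fails the run):
1. the box, still standing, has been slid up so that its leading bottom edge has reached the bay's near tape strip (x of screw_box in the frame of bay above -0.088 m and angle between screw_box's own y axis and vertical below 0.2 rad), for 0.1 s.
2. the box has tipped over and lies on its underside (angle between screw_box's own z axis and vertical below 0.1 rad and height (world z) of screw_box below 0.01 m), for 0.2 s.
At the end, for the whole second after the job is handed in: The screw box lies at rest on its underside on the desk, lid up (within 0.1 rad), its centre within 28 mm of the bay's centre along the bay and 20 mm across it, its length along the bay to within 0.3 rad: no part of it beyond the outer edges of the tape (all of step 2 and x of screw_box in the frame of bay between -0.028 and 0.028 m and y of screw_box in the frame of bay between -0.02 and 0.02 m and angle between the y axis of screw_box and the x axis of bay, either way round below 0.3 rad and linear speed of screw_box below 0.02 m/s); the robot touches nothing.
It fails at once if the box was lifted off the desk (height (world z) of screw_box above 0.075 m or (height (world z) of screw_box above 0.056 m and angle between screw_box's own y axis and vertical below 0.3 rad)).
It fails at once if the box was gripped or pressed hard (over 20 N) (contact force between the fingers and screw_box above 20 N).
It fails at once if the coupling, pliers or tape measure was shifted by more than 15 mm (distance of any of coupling, pliers, tape_measure from where it was at the start of the episode above 0.015 m).
It also fails if it takes over 38 s, if anything falls off the work surface, if the arm or the gripper's body presses on something with over 40 N, if the wrist force passes 120 N, or if a joint passes its speed limit or range.

## Robot

A 7-joint arm with a two-finger parallel gripper is mounted at the origin on a cart in front of the work surface, level with it; the furniture and walls round the work are solid. World frame = base frame: x ahead of the robot, y to its left, z up, the work surface at z = 0. Lengths are in m, angles in rad, forces in N, time in s.
With the tool pointing down it reaches from about 0.4 to 0.85 m from the base axis. Payload 10.4 kg.
Tool frame: the origin (TCP) lies midway between the tips of the shut fingers; the grasp point (between the pads) lies tcp_to_grasp behind it (tcp_to_grasp is the distance from the TCP to the grasp point, in m); z points along the fingers, y is the line along which they close (so a half turn about z gives the same grasp; the last joint's range is limited). The gripper opens to 87 mm and grips with 3 to 60 N. Pads are 19 mm wide; open, the fingers measure 117 mm over their backs; the gripper's body (75 mm by 190 mm) begins 51 mm behind the grasp point.
Start: joints at [-1.268, 0.332, -0.065, 1.46, 0.022, 1.35, -0.088], TCP at [0.2, 0.592, 0.223] pointing down, gripper open.
Joint ranges: [-2.6, 2.6], [-0.5, 2.12], [-1.47, 1.34], [0.16, 2.42], [-1.27, 4.41], [0.06, 2.06], [-2.6, 2.6]. Speed limits (rad/s): [2.22, 2.22, 2.79, 2.79, 3.14, 3.14, 3.14].

## Interface

Orientations are given as a 3x3 rotation matrix whose columns are the frame's x, y, z axes.
In Python, from rig import * gives the robot as it stands.
- The arm moves only by the shell command python3 -m inch 'ROWS' [OPENING]. ROWS is JSON, a list of rows, each an object of numbers: "x", "y", "z": the shift along the tool's x, y, z in cm; "roll": the turn about the tool's z in degrees. A call has 1 to 8 rows; each row is the pose to reach, as a shift and turn from the pose commanded when the call began, along the tool's axes at that moment; what a row does not reach only later rows make up. A row lasts 1/12 s, in which the tool goes at most 41.7 mm and 7.16 degrees, less where a joint would pass 70% of its speed; a pose out of reach is approached as far as the arm can. A call with a gripper value outside its range is refused whole. OPENING is the opening, from 0 (shut) to 1 (fully open), set as the call begins (- or left out, the last holds). The fingers move at their own pace and stop on an object; the grip force is fixed at half the most. Time passes only in rows, so rows that repeat a pose let the fingers close. It gives the time, the measured TCP pose, the force, the opening and the grip force at its end, in the units of the state.
- read_state(): the state, without advancing time (a new reading comes with each control period).
- capture(name): name is "scene" or "top" or "wrist"; returns a dict with "color" (420x560x3 uint8, red, green, blue), "z_map" (420x560 float32, m along the optical axis (not along the pixel's ray), 0 where there is no reading), "vfov" (degrees; the focal length in pixels is half the picture's height over the tangent of half this angle, whatever the lens; pixels are square), "cx", "cy" (the principal point, pixels), "T" (4x4, takes a point from camera to world coordinates). Camera axes: x right, y down, z forward; pixel columns grow to the right and rows downward; lengths in m; the calibration is good to about 2 mm. A picture is of the moment at which its call begins.
- hand_in(): hands the job in; it is judged then, once.
The state is a dict: "time": time; "q": joint angles; "joint_velocities": joint speeds; "joint_torque": joint torques, N m; "tcp_pos": TCP position; "eef_rot": TCP orientation; "contact_force": force on the tool from outside, world axes, zero at the start; "wrist_torque": the same for the moment, N m; "finger_gap": opening from 0.0 (shut) to 1.0 (fully open); "grasp_force": force on a finger pad.
Only numpy, scipy, OpenCV 4.12 (cv2) and the standard library are available. Lean on these libraries where they do the work, as an engineer would, in place of code of your own. Each camera call takes 0.05 s, during which the arm holds its last target. There are 200 camera calls.

## Working session

There is one attempt and no reset: what is moved stays moved. The work goes in short steps, Python scripts to look and compute and a shell command to move; the robot and the scene stay as the last step left them, time stands still between calls to the robot, and variables do not carry over. Pictures are saved under pics/ and viewed, at most 10 in all, crops included, and the job is handed in when it is done.

```bash
mkdir -p pics; ls; python3 - <<'E'
from rig import *
import cv2,numpy as np,pickle
s=read_state();print(s['time'],s['tcp_pos'],np.round(s['eef_rot'],3),s['finger_gap'])
try: print(tcp_to_grasp)
except Exception as e: print(e)
d={n:capture(n) for n in('scene','top')}
pickle.dump(d,open('c0.pkl','wb'))
for n in d:
    print(n,d[n]['vfov'],d[n]['cx'],d[n]['cy'],np.round(d[n]['T'],3))
    cv2.imwrite(f'pics/{n}0.png',d[n]['color'][:,:,::-1])
E
```

```text
pics
0.0 [0.19993067 0.59173392 0.22176515] [[-0.947  0.32  -0.   ]
 [ 0.32   0.947 -0.001]
 [-0.    -0.001 -1.   ]] 1.001307629706683
0.0187
scene 51.7448420957036 284.828592980147 203.88083986220718 [[ 0.81  -0.305  0.501 -0.002]
 [-0.586 -0.443  0.678 -0.926]
 [ 0.015 -0.843 -0.538  0.701]
 [ 0.     0.     0.     1.   ]]
top 48.655328747894266 282.59038286222307 209.8336856236559 [[-0.008 -0.994  0.11   0.468]
 [-1.     0.007 -0.016 -0.14 ]
 [ 0.016 -0.11  -0.994  1.053]
 [ 0.     0.     0.     1.   ]]
```

View pics/scene0.png

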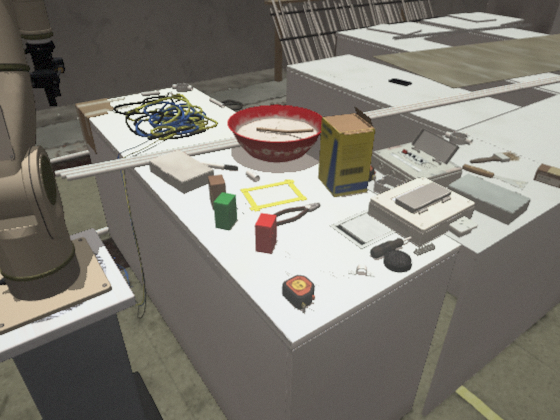

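View pics/top0.png

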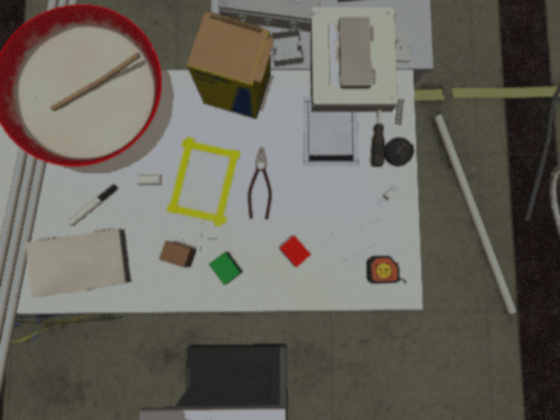

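The candidates shaped like the box are:
- brown: scene (217,188), top (177,253)
- green: scene (226,211), top (225,268)
- red: scene (265,232), top (294,250)

I choose the brown one. The bay is at top (205,180), the pliers at (260,185), the coupling at (149,180) and the tape measure at (384,270).

```bash
cat > h.py <<'E'
from rig import *
import cv2,numpy as np
def cast(c,uv,z):
    uv=np.asarray(uv,float).reshape(-1,2)
    f=c['color'].shape[0]/2/np.tan(np.radians(c['vfov']/2))
    r=np.c_[(uv[:,0]-c['cx'])/f,(uv[:,1]-c['cy'])/f,np.ones(len(uv))]@c['T'][:3,:3].T
    o=c['T'][:3,3]
    return o+r*((z-o[2])/r[:,2])[:,None]
def cloud(c):
    h,w=c['z_map'].shape
    u,v=np.meshgrid(np.arange(w),np.arange(h)); f=h/2/np.tan(np.radians(c['vfov']/2)); d=c['z_map']
    P=np.stack([(u-c['cx'])/f*d,(v-c['cy'])/f*d,d],-1)
    return P@c['T'][:3,:3].T+c['T'][:3,3]
def hsv(c): return cv2.cvtColor(c['color'],cv2.COLOR_RGB2HSV)
def rect(pts):
    "minAreaRect of metric xy points: centre mm, sides mm, long-axis yaw"
    (cx,cy),(w,h),a=cv2.minAreaRect((np.asarray(pts)[:,:2]*1000).astype(np.float32))
    a=np.radians(a)+(0 if w>=h else np.pi/2)
    return np.round([cx,cy],1),np.round([max(w,h),min(w,h)],1),(a+np.pi/2)%np.pi-np.pi/2
def bay(c):
    m=cv2.inRange(hsv(c),(22,120,110),(35,255,255))
    cs,hi=cv2.findContours(m,cv2.RETR_CCOMP,cv2.CHAIN_APPROX_NONE)
    i=max((i for i in range(len(cs)) if hi[0][i][3]>=0),key=lambda i:cv2.contourArea(cs[i]))
    return rect(cast(c,cs[i].reshape(-1,2),0)),cs[i].reshape(-1,2).mean(0)
def brown(c,cen,r=0.12):
    P=cloud(c); H=hsv(c)
    near=np.hypot(P[...,0]-cen[0],P[...,1]-cen[1])<r
    m=cv2.inRange(H,(0,50,20),(18,200,255))>0
    return P,near&m&(P[...,2]>0.008)
E
python3 - <<'E'
from h import *
import pickle
d=pickle.load(open('c0.pkl','rb'))
for n in d:
    c=d[n]; b,px=bay(c); print(n,'bay',b,px)
    P,m=brown(c,cast(c,[177,253],.08)[0] if n=='top' else cast(c,[217,182],.08)[0],.06)
    print(m.sum(),np.percentile(P[m][:,2],[5,50,95]))
    t=m&(P[...,2]>.074); print('top face',rect(P[t]),t.sum(), P[t].mean(0))
    print('outline',rect(P[m]))
s=d['scene']['color'][150:270,170:340]; t=d['top']['color'][130:300,110:320]
cv2.imwrite('pics/crop.png',np.hstack([cv2.resize(s,(400,300),interpolation=2),cv2.resize(t,(370,300),interpolation=2)])[:,:,::-1])
E
```

```text
scene bay (array([653.4,  26.7]), array([145. , 107.5]), np.float64(-0.23355456706804123)) [272.38053097 194.48672566]
295 [0.04721758 0.08165018 0.08829891]
top face (array([483.7,  69.8]), array([59.7, 40.5]), np.float64(1.2450572375420892)) 184 [0.48086554 0.06240413 0.08463125]
outline (array([483.7,  69.7]), array([59.7, 40.7]), np.float64(1.2319225270458185))
top bay (array([652.2,  23. ]), array([142.2,  97.2]), np.float64(-0.23116624420245824)) [203.4375     181.02604167]
611 [0.04399566 0.08408368 0.08703312]
top face (array([486.1,  68.3]), array([54. , 41.5]), np.float64(1.248251965585748)) 531 [0.48575263 0.0673026  0.08429639]
outline (array([486.2,  68.1]), array([54.2, 41.6]), np.float64(1.2400237299237853))
```

View pics/crop.png

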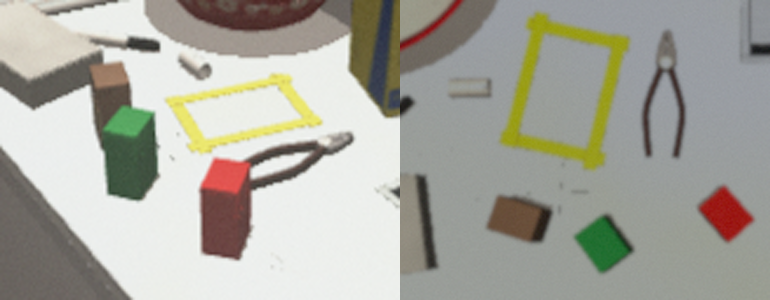

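The crop shows the brown box on end at crop (110,95) on the left and (520,218) on the right, in line with the bay. The green box to its right and the red one beyond it are the look-alikes. In the bay frame the box sits at x≈-0.151 (underside), y≈+0.005, turned -0.094 rad. I'll move to behind it, with the fingers turned to match the bay.

```bash
python3 -m inch '[{"x":-3,"y":-3,"roll":-5.5},{"x":-6,"y":-6,"roll":-5.5},{"x":-9,"y":-9.5,"roll":-5.5},{"x":-11.5,"y":-12.2,"roll":-5.5},{"x":-14,"y":-15,"roll":-5.5},{"x":-16.5,"y":-17.5,"roll":-5.5},{"x":-19,"y":-20,"roll":-5.5},{"x":-19,"y":-20,"roll":-5.5}]' 0.2; python3 - <<'E'
from h import *
s=read_state();R=s['eef_rot'];t=s['tcp_pos'];print(t,np.arctan2(-R[1,0],-R[0,0]))
print('tool shift cm',100*R.T@(np.array([.4343,.0806,t[2]])-t))
E
```

```text
[0.1999671  0.59179286 0.22185301] -0.32581858767839905
tool shift cm [-38.56292849 -40.92918324   0.05461111]$[0]: bad value
```

```bash
python3 -m inch '[{"x":-3,"y":-3,"z":0,"roll":-5.5},{"x":-6,"y":-6,"z":0,"roll":-5.5},{"x":-9,"y":-9.5,"z":0,"roll":-5.5},{"x":-11.5,"y":-12.2,"z":0,"roll":-5.5},{"x":-14,"y":-15,"z":0,"roll":-5.5},{"x":-16.5,"y":-17.5,"z":0,"roll":-5.5},{"x":-19,"y":-20,"z":0,"roll":-5.5},{"x":-19,"y":-20,"z":0,"roll":-5.5}]' 0.2; python3 - <<'E'
from h import *
s=read_state();R=s['eef_rot'];t=s['tcp_pos'];print(t,np.arctan2(-R[1,0],-R[0,0]))
print('tool shift cm',100*R.T@(np.array([.4343,.0806,t[2]])-t))
E
```

```text
time: 0.77
tcp_pos: [0.3196, 0.3358, 0.2226]
eef_rot: [[-0.972, 0.236, 0.001], [0.236, 0.972, -0.001], [-0.001, -0.001, -1.0]]
contact_force: [1.0, -0.2, 0.2]
finger_gap: 0.476
grasp_force: 0.0
[0.31962412 0.33584441 0.22260786] -0.23793159624407495
tool shift cm [-17.16043968 -22.10249214   0.04255198]
```

```bash
python3 -m inch '[{"x":-2.5,"y":-3,"z":0,"roll":0},{"x":-5,"y":-6,"z":0,"roll":0},{"x":-7.5,"y":-9.2,"z":0,"roll":0},{"x":-10,"y":-12.5,"z":0,"roll":0},{"x":-12.5,"y":-15.8,"z":0,"roll":0},{"x":-15,"y":-19,"z":0,"roll":0},{"x":-17.5,"y":-22.3,"z":0,"roll":0},{"x":-17.5,"y":-22.3,"z":0,"roll":0}]' 0.2;  python3 -m inch '[{"x":0,"y":0,"z":2,"roll":0},{"x":0,"y":0,"z":4,"roll":0},{"x":0,"y":0,"z":6,"roll":0},{"x":0,"y":0,"z":8,"roll":0},{"x":0,"y":0,"z":9,"roll":0},{"x":0,"y":0,"z":9,"roll":0}]' ;python3 - <<'E'
from h import *
c=capture('top')
s=read_state();R=s['eef_rot'];t=s['tcp_pos'];print(t,np.arctan2(-R[1,0],-R[0,0]))
print('tool shift cm',100*R.T@(np.array([.4343,.0806,.025])-t))
w=capture('wrist')
cv2.imwrite('pics/w1.png',np.hstack([cv2.resize(w['color'],(400,300)),cv2.resize(c['color'][130:300,110:320],(370,300))])[:,:,::-1])
E
```

```text
time: 1.43
tcp_pos: [0.4379, 0.0775, 0.2227]
eef_rot: [[-0.972, 0.237, 0.001], [0.237, 0.972, -0.001], [-0.001, -0.001, -1.0]]
contact_force: [0.2, 0.1, -0.3]
finger_gap: 0.197
grasp_force: 0.0
time: 1.93
tcp_pos: [0.4343, 0.0846, 0.1306]
eef_rot: [[-0.974, 0.228, -0.003], [0.228, 0.974, -0.002], [0.003, -0.002, -1.0]]
contact_force: [0.1, -0.3, 0.5]
finger_gap: 0.2
grasp_force: 0.0
[0.43510437 0.08477842 0.13206457] -0.22980015326113987
tool shift cm [-0.03217239 -0.41163518 10.70695091]
```

View pics/w1.png

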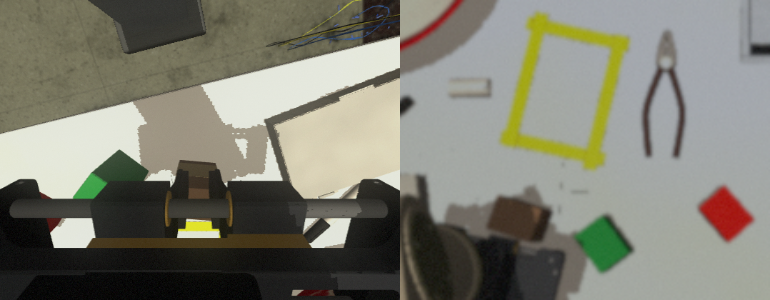

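The wrist half shows the brown box at (198,165) seen through the finger gap, with yellow tape just beyond it at (200,225). The top crop shows the gripper behind the box at (520,218) and clear of the green one at (603,243). I'll lower the fingers.

```bash
python3 -m inch '[{"x":0,"y":-0.3,"z":2,"roll":0},{"x":0,"y":-0.3,"z":4,"roll":0},{"x":0,"y":-0.3,"z":6,"roll":0},{"x":0,"y":-0.3,"z":8,"roll":0},{"x":0,"y":-0.3,"z":9.5,"roll":0},{"x":0,"y":-0.3,"z":10.6,"roll":0},{"x":0,"y":-0.3,"z":10.6,"roll":0},{"x":0,"y":-0.3,"z":10.6,"roll":0}]'; python3 - <<'E'
from h import *
s=read_state();R=s['eef_rot'];t=s['tcp_pos'];print(t,np.arctan2(-R[1,0],-R[0,0]))
d=(t-[.652,.024,0])[:2]; e=np.array([np.cos(.231),-np.sin(.231)]);print('bay frame',d@e,d@[-e[1],e[0]])
c=capture('top');P,m=brown(c,[.486,.068],.07);t=m&(P[...,2]>.074); print('top face',rect(P[t]),t.sum())
E
```

```text
time: 2.7
tcp_pos: [0.4355, 0.0822, 0.0274]
eef_rot: [[-0.974, 0.228, 0.001], [0.228, 0.974, 0.0], [-0.0, 0.0, -1.0]]
contact_force: [0.8, 0.2, -0.1]
finger_gap: 0.203
grasp_force: 0.0
[0.43552882 0.0822117  0.02735976] -0.22967765603348658
bay frame -0.22404889344196696 0.0071041688778812374
top face (array([462.5,  82.9]), array([100.8,  97.1]), np.float64(-1.4178530326967338)) 1455
```

```bash
python3 -m inch '[{"x":-0.5,"y":0,"z":0.2,"roll":0},{"x":-1,"y":0,"z":0.2,"roll":0},{"x":-1.4,"y":0,"z":0.2,"roll":0},{"x":-1.8,"y":0,"z":0.2,"roll":0},{"x":-2.2,"y":0,"z":0.2,"roll":0},{"x":-2.6,"y":0,"z":0.2,"roll":0},{"x":-3,"y":0,"z":0.2,"roll":0},{"x":-3.4,"y":0,"z":0.2,"roll":0}]'; python3 -m inch '[{"x":-0.4,"y":0,"z":0,"roll":0},{"x":-0.8,"y":0,"z":0,"roll":0},{"x":-1.2,"y":0,"z":0,"roll":0},{"x":-1.6,"y":0,"z":0,"roll":0},{"x":-2,"y":0,"z":0,"roll":0},{"x":-2.4,"y":0,"z":0,"roll":0},{"x":-2.8,"y":0,"z":0,"roll":0},{"x":-3,"y":0,"z":0,"roll":0}]'; cat >> h.py <<'E'
C=np.array([.652,.024]);e=np.array([np.cos(.231),-np.sin(.231)]);n=np.array([-e[1],e[0]])
def B(p): d=np.asarray(p)[...,:2]-C; return np.stack([d@e,d@n],-1)
def report(tag):
    s=read_state();R=s['eef_rot'];t=s['tcp_pos'];print('tcp bay',B(t).round(4),t[2].round(4),'yaw',np.arctan2(-R[1,0],-R[0,0]).round(3),s['contact_force'].round(1))
    c=capture('top');P=cloud(c);b=B(P);tb=B(t)
    m=(cv2.inRange(hsv(c),(2,60,20),(18,220,255))>0)&(b[...,0]>tb[0]+.005)&(b[...,0]<.12)&(abs(b[...,1])<.06)&(P[...,2]>.01)
    z=np.percentile(P[m][:,2],90);m&=P[...,2]>z-.012
    r=rect(P[m]);print('box top z',z.round(3),m.sum(),r,'bay ctr',B(np.array(r[0])/1000).round(4),'front/back',np.percentile(b[m],[1,99],axis=0).round(4).tolist())
    s=capture('scene');cv2.imwrite(f'pics/{tag}.png',np.hstack([cv2.resize(s['color'][130:280,150:350],(400,300)),cv2.resize(c['color'][130:300,110:320],(370,300))])[:,:,::-1])
E
python3 -c "from h import *;report('p1')"
```

```text
time: 3.42
tcp_pos: [0.4682, 0.0741, 0.0244]
eef_rot: [[-0.974, 0.228, -0.001], [0.228, 0.974, 0.0], [0.001, -0.0, -1.0]]
contact_force: [-2.0, 1.1, 0.4]
finger_gap: 0.203
grasp_force: 1.0
time: 4.08
tcp_pos: [0.4979, 0.0672, 0.0246]
eef_rot: [[-0.974, 0.228, 0.0], [0.228, 0.974, 0.0], [-0.0, 0.0, -1.0]]
contact_force: [-0.7, 0.2, -0.4]
finger_gap: 0.197
grasp_force: 0.8
tcp bay [-0.1599  0.0068] 0.0246 yaw -0.23 [-0.7  0.2 -0.4]
box top z 0.422 254 (array([524. ,  62.8]), array([98.7, 42.8]), np.float64(1.3409582010280605)) bay ctr [-0.1335  0.0085] front/back [[-0.1548, -0.0401], [-0.1149, 0.0563]]
```

View pics/p1.png

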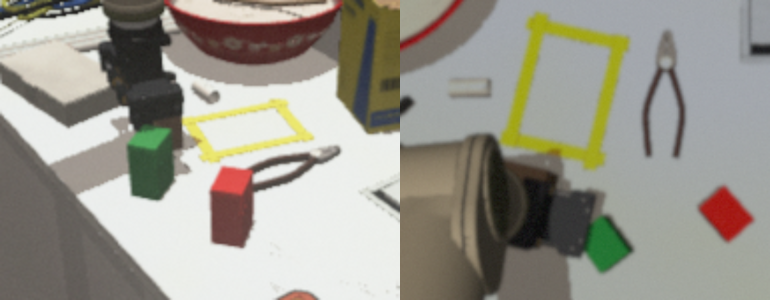

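The box is at (172,130) in the left half, upright and moving ahead of the fingers. Green and red haven't moved. From above, the gripper body hides the box, so I'll use the scene camera from here.

```bash
python3 -m inch '[{"x":-0.5,"y":0,"z":0,"roll":0},{"x":-1,"y":0,"z":0,"roll":0},{"x":-1.5,"y":0,"z":0,"roll":0},{"x":-2,"y":0,"z":0,"roll":0},{"x":-2.5,"y":0,"z":0,"roll":0},{"x":-3,"y":0,"z":0,"roll":0},{"x":-3.4,"y":0,"z":0,"roll":0},{"x":-3.7,"y":0,"z":0,"roll":0}]'; cat >> h.py <<'E'
def sc():
    c=capture('scene');P=cloud(c);b=B(P);t=B(read_state()['tcp_pos'])
    H=hsv(c); m=(cv2.inRange(H,(2,70,25),(18,220,255))>0)&(b[...,0]>t[0]-.01)&(b[...,0]<.12)&(abs(b[...,1])<.06)&(P[...,2]>.006)&(P[...,2]<.095)
    q,l=cv2.connectedComponents(m.astype(np.uint8)); k=max(range(1,q),key=lambda i:(l==i).sum()); m=l==k
    print('tcp',t.round(4),m.sum(),'z',np.percentile(P[m][:,2],[1,50,99]).round(3),'x',np.percentile(b[m][:,0],[1,5,50,95,99]).round(4),'y',np.percentile(b[m][:,1],[1,5,50,95,99]).round(4))
    for lo in(.006,.03,.055):
        s=m&(P[...,2]>lo)&(P[...,2]<lo+.025)
        if s.sum()>3: print(lo,s.sum(),np.percentile(b[s][:,0],[2,98]).round(4),np.median(b[s][:,1]).round(4))
    return c
E
python3 - <<'E'
from h import *
c=sc()
cv2.imwrite('pics/p2.png',cv2.resize(c['color'][150:250,180:330],(750,500),interpolation=2)[:,:,::-1])
E
```

```text
time: 4.85
tcp_pos: [0.5338, 0.0588, 0.0245]
eef_rot: [[-0.974, 0.228, 0.0], [0.228, 0.974, -0.0], [-0.0, 0.0, -1.0]]
contact_force: [-1.8, 0.0, -0.6]
finger_gap: 0.2
grasp_force: 0.8
tcp [-0.1226  0.0067] 1 z [0.054 0.054 0.054] x [-0.1129 -0.1129 -0.1129 -0.1129 -0.1129] y [-0.0177 -0.0177 -0.0177 -0.0177 -0.0177]
```

View pics/p2.png

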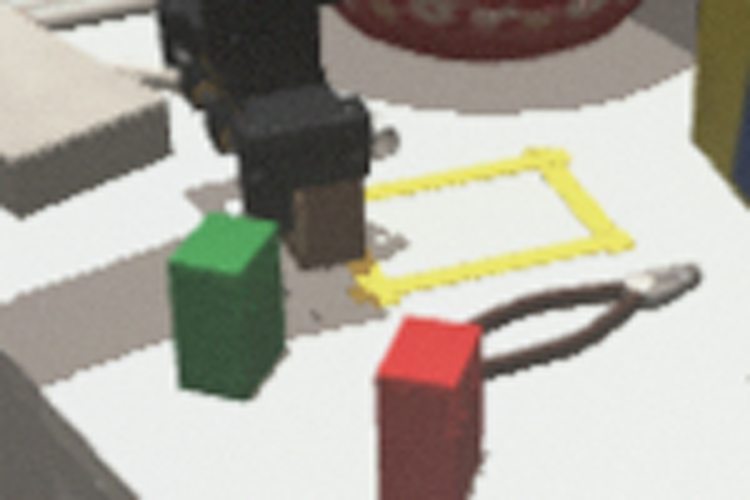

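In the crop the box's right side face is upright. Its leading bottom corner is at (364,260) and its rear one at (307,267), level with the near strip at (370,275).

```bash
python3 - <<'E'
from h import *
c=capture('scene')
print(B(cast(c,[[180+364/5,150+260/5],[180+307/5,150+267/5]],0)).round(4)); print(bay(c)[0])
E
```

```text
[[-0.0721 -0.0191]
 [-0.1066 -0.0141]]
(array([ 468.3, -350.2]), array([5.5, 3.7]), np.float64(0.3193381149937746))
```

The leading edge is at about -0.071. I'll slide it 18 mm further, then back off and rise.

```bash
python3 -m inch '[{"x":-0.4,"y":0,"z":0,"roll":0},{"x":-0.8,"y":0,"z":0,"roll":0},{"x":-1.2,"y":0,"z":0,"roll":0},{"x":-1.5,"y":0,"z":0,"roll":0},{"x":-1.7,"y":0,"z":0,"roll":0},{"x":-1.7,"y":0,"z":0,"roll":0},{"x":-1.7,"y":0,"z":0,"roll":0}]'; python3 -m inch '[{"x":0.8,"y":0,"z":0,"roll":0},{"x":1.6,"y":0,"z":0,"roll":0},{"x":2.4,"y":0,"z":0,"roll":0},{"x":2.4,"y":0,"z":-1.5,"roll":0},{"x":2.4,"y":0,"z":-3,"roll":0},{"x":2.4,"y":0,"z":-4.8,"roll":0},{"x":2.4,"y":0,"z":-4.8,"roll":0},{"x":2.4,"y":0,"z":-4.8,"roll":0}]';  python3 - <<'E'
from h import *
report('p3')
c=capture('scene')
cv2.imwrite('pics/p3.png',cv2.resize(c['color'][150:250,180:330],(750,500),interpolation=2)[:,:,::-1])
E
```

```text
time: 5.53
tcp_pos: [0.5502, 0.0549, 0.0246]
eef_rot: [[-0.974, 0.228, 0.001], [0.228, 0.974, -0.0], [-0.001, 0.0, -1.0]]
contact_force: [-0.2, -0.5, -0.0]
finger_gap: 0.201
grasp_force: 0.0
time: 6.2
tcp_pos: [0.5265, 0.0611, 0.0733]
eef_rot: [[-0.974, 0.227, 0.002], [0.227, 0.974, 0.001], [-0.001, 0.002, -1.0]]
contact_force: [-0.3, 0.2, -0.8]
finger_gap: 0.2
grasp_force: 0.0
tcp bay [-0.1307  0.0074] 0.0733 yaw -0.229 [-0.3  0.2 -0.8]
box top z 0.468 279 (array([539.7,  58.5]), array([91.6, 46.5]), np.float64(-1.4724725608296039)) bay ctr [-0.1172  0.0079] front/back [[-0.1253, -0.0407], [-0.0854, 0.0538]]
```

View pics/p3.png

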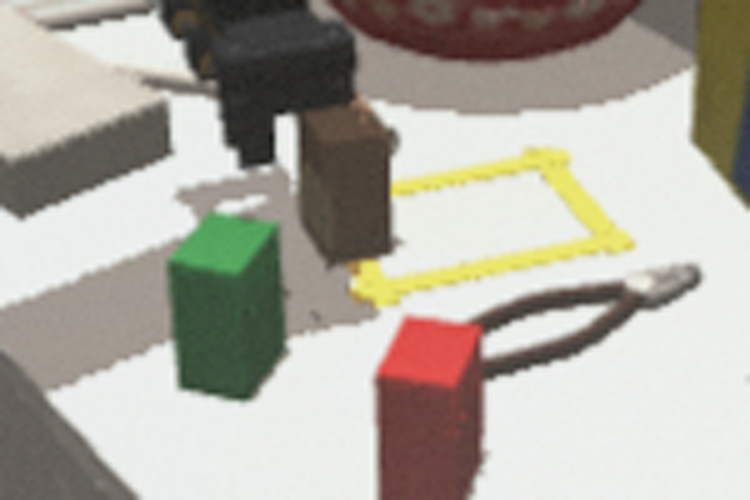

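The box stands free with its leading bottom corner at crop (390,253), just inside the near strip. The fingers at (255,150) are behind it, near its top. Next I'll tip it: 23 mm to contact, then a gentle push.

```bash
python3 -m inch '[{"x":-0.7,"y":0,"z":0,"roll":0},{"x":-1.4,"y":0,"z":0,"roll":0},{"x":-1.9,"y":0,"z":0,"roll":0},{"x":-2.3,"y":0,"z":0,"roll":0},{"x":-2.7,"y":0,"z":0,"roll":0},{"x":-3.1,"y":0,"z":0,"roll":0},{"x":-3.5,"y":0,"z":0,"roll":0},{"x":-3.9,"y":0,"z":0,"roll":0}]'; python3 - <<'E'
from h import *
c=capture('scene')
cv2.imwrite('pics/p4.png',cv2.resize(c['color'][150:250,180:330],(750,500),interpolation=2)[:,:,::-1])
E
```

```text
time: 7.02
tcp_pos: [0.5648, 0.0516, 0.0725]
eef_rot: [[-0.974, 0.228, -0.0], [0.228, 0.974, 0.0], [0.0, 0.0, -1.0]]
contact_force: [-1.4, 0.8, 0.3]
finger_gap: 0.2
grasp_force: 0.4
```

View pics/p4.png

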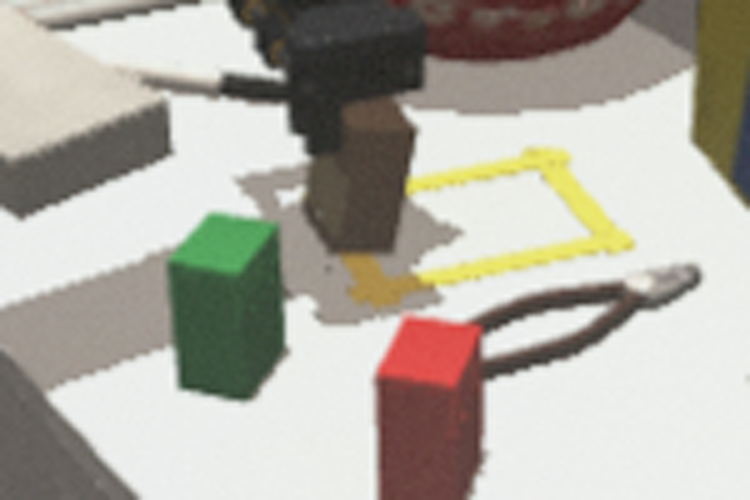

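The box is tipping about its leading bottom edge at (392,250), which has hardly slid. I'll carry on until it falls.

```bash
python3 -m inch '[{"x":-0.4,"y":0,"z":0,"roll":0},{"x":-0.8,"y":0,"z":0,"roll":0},{"x":-1.2,"y":0,"z":0,"roll":0},{"x":-1.6,"y":0,"z":0,"roll":0},{"x":-2,"y":0,"z":0,"roll":0},{"x":-2.2,"y":0,"z":0,"roll":0},{"x":-2.2,"y":0,"z":0,"roll":0},{"x":-2.2,"y":0,"z":0,"roll":0}]'; python3 - <<'E'
from h import *
c=capture('scene')
cv2.imwrite('pics/p5.png',cv2.resize(c['color'][150:250,180:330],(750,500),interpolation=2)[:,:,::-1])
E
```

```text
time: 7.73
tcp_pos: [0.5859, 0.0466, 0.0724]
eef_rot: [[-0.974, 0.228, -0.0], [0.228, 0.974, -0.0], [0.0, -0.0, -1.0]]
contact_force: [-0.1, -0.1, 0.2]
finger_gap: 0.203
grasp_force: 0.0
```

View pics/p5.png

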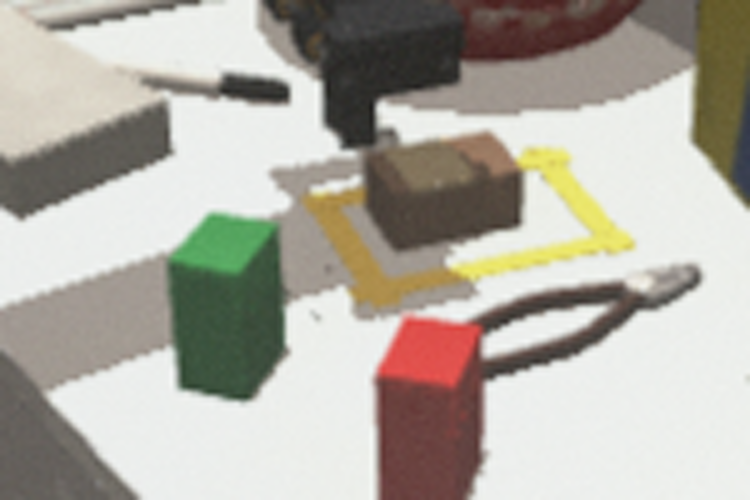

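The box lies lid up inside the outline at (445,195), with the tape strip on its lid visible at (435,165). I'll lift, back away and measure it from above.

```bash
python3 -m inch '[{"x":1,"y":0,"z":-3,"roll":0},{"x":3,"y":1,"z":-6,"roll":0},{"x":6,"y":3,"z":-9,"roll":0},{"x":8,"y":6,"z":-11,"roll":0},{"x":10,"y":9,"z":-12,"roll":0},{"x":12,"y":12,"z":-12,"roll":0},{"x":13,"y":14,"z":-12,"roll":0},{"x":13,"y":14,"z":-12,"roll":0}]'; python3 - <<'E'
from h import *
c=capture('top');P=cloud(c);b=B(P)
m=(cv2.inRange(hsv(c),(2,40,20),(25,220,255))>0)&(abs(b[...,0])<.1)&(abs(b[...,1])<.06)&(P[...,2]>.03)&(P[...,2]<.06)
r=rect(P[m]);print(m.sum(),r,B(np.array(r[0])/1000),np.median(P[m][:,2]))
cc=bay(c) if 0 else None
m2=(cv2.inRange(hsv(c),(22,100,90),(35,255,255))>0)&(np.hypot(b[...,0],b[...,1])<.12)
print('bay now',rect(P[m2]))
E
```

```text
time: 8.45
tcp_pos: [0.4888, 0.2186, 0.1928]
eef_rot: [[-0.976, 0.22, -0.0], [0.22, 0.976, 0.002], [0.001, 0.002, -1.0]]
contact_force: [0.1, 0.5, -0.7]
finger_gap: 0.201
grasp_force: 0.0
953 (array([642.9,  33.8]), array([83.9, 55.3]), np.float64(-0.23317453398048738)) [-0.01110201  0.00745624] 0.04129035742932485
bay now (array([651.9,  22.8]), array([186.8, 136.6]), np.float64(-0.2131989615921297))
```

The box is at bay x = -11 mm, y = +7 mm with a yaw error near 0, all well within limits, and the robot is clear of it. I'll hand in.

```bash
python3 -m inch '[{"x":0,"y":0,"z":0,"roll":0},{"x":0,"y":0,"z":0,"roll":0},{"x":0,"y":0,"z":0,"roll":0}]' | head -1; python3 -c "from rig import *;print(hand_in())"
```

```text
time: 8.75
the job is handed in; nothing more can be done
None
```

The screw box lies lid up in the bay, measured about 11 mm short of centre along it, 7 mm to one side and square to within 0.01 rad; I handed the job in at 8.75 s, but no verdict was returned.

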